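# Hook the wash basket out of the slim tank

## Robot

A 6-joint arm with a two-finger parallel gripper is mounted at the origin on the work surface. World frame = base frame: x ahead of the robot, y to its left, z up, the work surface at z = 0. Lengths are in mm, angles in degrees, forces in N, time in s.
With the tool pointing down it reaches from about 300 to 850 mm from the base axis. Payload 4.2 kg.
Tool frame: the origin (TCP) lies midway between the tips of the shut fingers; the grasp point (between the pads) lies 19 mm behind it (env.hold_point_z is the z of the grasp point in the tool frame, in mm); z points along the fingers, y is the direction in which the jaws open and shut (so a half turn about z gives the same grasp; the last joint's range is limited). The gripper opens to 91 mm and grips with 3 to 60 N. Pads are 32 mm wide; open, the fingers measure 118 mm over their backs; the gripper's body (76 mm by 178 mm) begins 60 mm behind the grasp point.
Start: joints at [-1.146, 18.312, 89.639, -0, 72.044, -1.146], TCP at [575.016, 0, 213.976] pointing down, gripper open.
Joint ranges: [-177.97, 177.97], [-48.28, 115.42], [12.27, 149.76], [-77.06, 257.06], [2.81, 150.46], [-146.56, 146.56]. Speed limits (degrees/s): [147.25, 147.25, 180, 180, 180, 180].

## Interface

Orientations are given as [roll, pitch, yaw] about the fixed x, y, z axes, in that order (R = Rz(yaw) Ry(pitch) Rx(roll)).
In Python, from workcell import env, grab_frame, camera_params, spotter gives the robot as it stands. The module is installed in compiled form; this text tells all that it offers.
- The arm moves only by the shell command python3 -m jog 'ROWS' [FORCE]. ROWS is text: rows parted by semicolons, each of 7 numbers parted by spaces: the turn, a rotation vector about the world's x, y, z in units of 5 degrees (1.0 is 5 degrees), then the shift along the world's x, y, z in units of 25 mm (1.0 is 25 mm), then the opening, from 0 (shut) to 1 (fully open). A call has 1 to 5 rows; each row is the pose to reach, as a shift and turn from the pose commanded when the call began; what a row does not reach only later rows make up. A row lasts 1/8 s, in which the tool goes at most 62.5 mm and 10.7 degrees, less where a joint would pass 70% of its speed; a pose out of reach is approached as far as the arm can. A call with a gripper value outside its range is refused whole. The fingers move at their own pace and stop on an object; FORCE is the grip in N (left out, the last holds). Time passes only in rows, so rows that repeat a pose let the fingers close. It gives the time, the measured TCP pose, the force and the opening at its end, in the units of the state.
- env.state(): the state, without advancing time (a new reading comes with each control period).
- grab_frame(name): name is "scene" or "side" or "wrist"; returns the picture (480x640x3 uint8, red, green, blue); there is no depth.
- camera_params(name): a dict with "K" (3x3 intrinsics, pixels), "dist" ([k1, k2, p1, p2, k3] as OpenCV has them; the pictures are not rectified), "rvec" (rotation vector, rad) and "tvec" (3), from world to camera coordinates, as OpenCV has them. Camera axes: x right, y down, z forward; pixel columns grow to the right and rows downward; lengths in mm; the calibration is good to about 2 mm. A picture is of the moment at which its call begins: read the wrist's pose just before it. camera_params takes no time and is no camera call; for the wrist camera it gives the pose at the moment of the call.
- env.job_done(): hands the job in, once; it reports no verdict.
Trained networks look in the newest picture that a camera, given by its name, has taken for a name from the list of things; names that differ only in an ending like _2 or _b are one class to them, and where a whole thing is asked for, a point or a joint stands for the part that bears it (a point fixed in the world has none). Each returns a list of dicts, best first, with "conf" (0 to 1); they miss things now and then, are a little off and sometimes report something else, mostly with a low value. They report only what shows in the picture. A call takes as long as a camera call. They do not tell look-alikes from the thing itself.
- spotter.look_for(query, camera): "box" ([left, top, width, height] in pixels, round what is visible of it).
- spotter.trace(query, camera): "region" (480x640 bool, what is visible of it) and "box" ([left, top, width, height] in pixels, round what is visible of it).
The state is a dict: "time_s": time; "qpos": joint angles; "qvel": joint speeds; "effort": joint torques, N m; "ee_pos": TCP position; "ee_rot": TCP orientation; "force": force on the tool from outside, world axes, zero at the start; "torque": the same for the moment, N m; "gripper_width": finger opening in mm.
Only numpy, scipy, OpenCV 4.12 (cv2) and the standard library are available. Lean on these libraries where they do the work, as an engineer would, in place of code of your own. Each camera call takes 0.05 s, during which the arm holds its last target. There are 200 camera calls.

## Task

Take the hook rod from its fork stand and use it to fetch the basket with the printed gear out of the narrow wash tank: the basket's crossbar is kept down by sprung orange strips, so move it along and try gently, place after place and without forcing it, until you feel the gap where it comes free. Set the basket down gently and upright in the white ceramic tray, unhook it, and hang the rod back in its fork. Never touch the basket with the gripper, and leave the lantern, glass dome and build plate where they are.

Things in the scene. Friction and masses are not known exactly. Their poses are not given: they have to be found in the camera images.
- rod: Hook rod, 130 g, hanging upright in the stand's fork. Origin: centre of the underside of its black collar (28 mm across, 8 mm thick), z up the rod. Above the collar a red handle 22 (x) x 16 (y) x 55 mm high, 8 to 63 mm over the origin. Below it a 7 mm shaft, then from 65 mm down a flat strip hook 16 mm wide in x, its upright shank 4 mm thick and ending 103 mm below the origin.
- rod_grip (a point): Middle of the red handle, 35 mm above the rod's origin; good place to grip, across the 16 mm (y) faces.
- rod_hook (a point): Where the centre of the bail's wire lies when it sits in the V of the hook: 4.5 mm to +y and 94.6 mm below the rod's origin. The lip's tip is about 12 mm further to +y and 7 mm higher; the lowest point of the hook is 8 mm lower.
- stand: Blue hard silicone stand, fixed. Base 110 x 90 x 14 mm, post at its +x side, and a fork of two tines 42 mm wide over all with a 14 mm wide slot open to the stand's -x. The rod's shaft stands in the slot and its collar rests on the tines. Origin on the table below the seat.
- stand_seat (a point): Where the rod's origin belongs when hung: on the slot's middle line at the top of the tines, 125 mm above the table. The tines reach 22 mm further to -x: to take the rod, lift it some 10 mm and draw it out to -x; to hang it, the reverse. At the start the rod's axes are the stand's; any turn about z is good when hung back.
- tank: Clear slim wash tank, fixed, outside 80 (x) x 170 (y) mm, walls 5 mm, open at the top. Origin on the table under its centre. Two white ledges run along y inside the long walls and carry the ends of the basket's crossbar. Sprung orange strips lie over the ledges and keep the bar down.
- tank_mouth (a point): Centre of the tank's open top, 140 mm above the table; the opening is 70 (x) x 160 (y) mm.
- basket: Green wash basket 44 (x) x 40 (y) x 26 mm with a grey gear in it (not above 26 mm), 120 g give or take a quarter. Origin at the centre of its underside. At the start its axes are the tank's, its underside is 12 mm above the table and it is 22 to 32 mm to the tank's -y of the tank's centre. Pulling it with more than 15 N is too much.
- basket_bail (a point): Middle of the straight top of the bail (wire centre), 64 mm above the basket's underside, 76 mm above the table at the start. The bail is 5 mm wire in the basket's x-z plane, its legs at x = +-21 mm, its straight top 28 mm long in x.
- tray: White ceramic tray, fixed, 130 x 130 x 18 mm, walls and floor 6 mm. Origin at the centre of its underside.
- tray_in (a point): Centre of the tray's inner floor, 6 mm above the table.
- lantern: White UV curing lantern, a cylinder 104 mm across, 172 mm high with a red button on top; bystander. Origin under its centre.
- dome: Glass dome cover 100 mm across, 151 mm high with its knob; fragile bystander. Origin under its centre.
- plate: Aluminium build plate 80 x 130 x 8 mm with a block and knob, 42 mm high in all; bystander. Origin under its centre.
- rod_lip (a point): Tip of the hook's lip, 16 mm to the rod's +y and 88 mm below its origin. The lip rises at 41 degrees from the shank's foot towards +y; a bar comes into the V between shank and lip from the +y side, over this tip. The wire does not slide down the lip by itself: bring the shank right up to it, or it rests a few mm too high.
- tank_rails (a point): Between the ledges at their top, 35 mm above the table. The orange strips' undersides are 10 mm higher: the bar rises 4 mm freely, then they yield at about 1 N per mm for 8 mm, to a hard stop. Their only gap, 13 mm wide in y, has its middle at y = -4 to +41 mm from this point (tank's y), not measured. Only there can the bar be lifted out; past the strips' ends white covers close the rails.
- basket_bar (a point): Middle of the steel crossbar, 6 mm thick, 64 mm long along the basket's x, 26 mm above its underside. Held up by the bail with the bar in its free play the basket slides easily; dragged while pulled up hard against the strips, it tips and can jam.
Mind the look-alikes: they are no part of the job. There is more than one size of the stand; the job needs the smallest.

How it is judged (in metres and radians):
On the way, in this order (a step that is already met when the one before it is completed fails the run):
1. the basket hangs on the hook, clear above the tank (z of basket in the frame of tank_mouth above 0 m and contact force between rod and basket above 0.3 N and contact force between basket and tank below 0.1 N), for 0.1 s.
2. the basket stands upright in the tray (z of basket in the frame of tray_in below 0.004 m and x of basket in the frame of tray_in between -0.05 and 0.05 m and y of basket in the frame of tray_in between -0.05 and 0.05 m and angle between basket's own z axis and vertical below 0.1 rad), for 0.2 s.
At the end, for the whole second after the job is handed in: The basket stands at rest on the floor of the tray (within 4 mm of it, within 50 mm of its middle either way, tilted less than 0.1 rad), free of the hook; the rod hangs at rest in the stand's fork, its collar within 12 mm sideways and 5 mm in height of the seat, tilted less than 0.12 rad (all of step 2 and linear speed of each of basket, rod below 0.02 m/s and contact force between rod and basket below 0.05 N and horizontal distance between rod and stand_seat below 0.012 m and z of rod in the frame of stand_seat between -0.005 and 0.005 m and angle between rod's own z axis and vertical below 0.12 rad); the robot touches nothing.
It fails at once if the basket is pulled or pushed with the rod by more than 15 N (contact force between rod and basket above 15 N).
It fails at once if the gripper touches the basket (contact force between the fingers and basket above 0.2 N).
It fails at once if the basket hits the tray hard (over 20 N) (contact force between basket and tray above 20 N).
It fails at once if the lantern, glass dome or build plate is moved by more than 15 mm (distance of any of lantern, dome, plate from where it was at the start of the episode above 0.015 m).
It also fails if it takes over 72 s, if anything falls off the work surface, if the arm or the gripper's body presses on something with over 40 N, if the wrist force passes 120 N, or if a joint passes its speed limit or range.

## Working session

There is one attempt and no reset: what is moved stays moved. The work goes in short steps, Python scripts to look and compute and a shell command to move; the robot and the scene stay as the last step left them, time stands still between calls to the robot, and variables do not carry over. Pictures are saved under pics/ and viewed, about 8 in all and at most 12, crops included, and the job is handed in when it is done.

```bash
mkdir -p pics; cat > h.py <<'E'
import numpy as np, cv2
from workcell import env, grab_frame, camera_params, spotter
def snap(cam,name):
    p=camera_params(cam); im=grab_frame(cam); cv2.imwrite(f'pics/{name}.png',im[:,:,::-1]); return im,p
def proj(P,p):
    return cv2.projectPoints(np.array(P,float).reshape(-1,1,3),np.array(p['rvec'],float),np.array(p['tvec'],float),np.array(p['K'],float),np.array(p['dist'],float))[0].reshape(-1,2)
def ray(uv,p):
    n=cv2.undistortPoints(np.array(uv,float).reshape(-1,1,2),np.array(p['K'],float),np.array(p['dist'],float)).reshape(-1,2)
    R=cv2.Rodrigues(np.array(p['rvec'],float))[0]; o=-R.T@np.array(p['tvec'],float).reshape(3)
    d=np.c_[n,np.ones(len(n))]@R; return o,d
def atz(uv,z,p):
    o,d=ray(uv,p); return o+d*((np.atleast_1d(z)-o[2])/d[:,2])[:,None]
E
python3 - <<'E'
from h import *
for c in ['scene','side']:
    im,p=snap(c,c+'0')
    o,d=ray([[320,240]],p); print(c,o,d, np.array(p['K'])[0,0])
    for q in ['rod','stand','tank','basket','tray','lantern','dome','plate']:
        for r in spotter.look_for(q,c)[:4]: print(q,np.round(r['box']),round(r['conf'],2))
s=env.state();print(s['time_s'],s['ee_pos'],s['ee_rot'],s['force'],env.hold_point_z)
E
```

```text
scene [1283.99431772 -690.26506131 1493.8325309 ] [[-0.46380932  0.35301698 -0.81259863]] 617.5188770310348
rod [240. 253.  14.  38.] 0.55
stand [130. 241.  54.  73.] 0.88
stand [231. 264.  50.  54.] 0.77
stand [193. 192.  57.  68.] 0.72
stand [239. 252.  16.  37.] 0.21
tank [331. 219.  64.  80.] 0.9
basket [353. 257.   4.   6.] 0.57
tray [392. 180.  49.  46.] 0.71
tray [332. 218.  62.  78.] 0.26
lantern [441. 182.  51.  59.] 0.65
dome [263. 334.  39.  55.] 0.89
plate [396. 274.  44.  51.] 0.85
side [  290.22492856 -1199.63326367   910.06281074] [[ 0.14829612  0.80887295 -0.56911157]] 556.0690468655417
rod [313. 276.  14.  57.] 0.56
stand [187. 274.  71.  87.] 0.7
stand [201. 351.  80.  98.] 0.68
stand [298. 293.  53.  67.] 0.56
tank [322. 200.  56.  83.] 0.62
tray [277. 191.  45.  29.] 0.96
lantern [336. 155.  31.  49.] 0.79
dome [336. 154.  29.  50.] 0.6
dome [402. 301.  48.  66.] 0.58
dome [294. 290.  55.  68.] 0.4
plate [387. 228.  44.  30.] 0.74
0.9 [ 5.74999616e+02 -4.41372733e-03  2.13964709e+02] [1.79995550e+02 4.39385835e-04 9.00013067e+01] [ 0.35871968 -0.94747204 -1.51551142] -18.8
```

View pics/scene0.png

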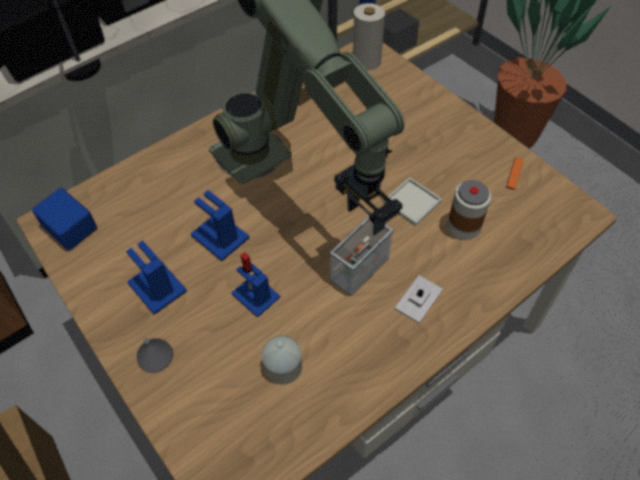

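View pics/side0.png

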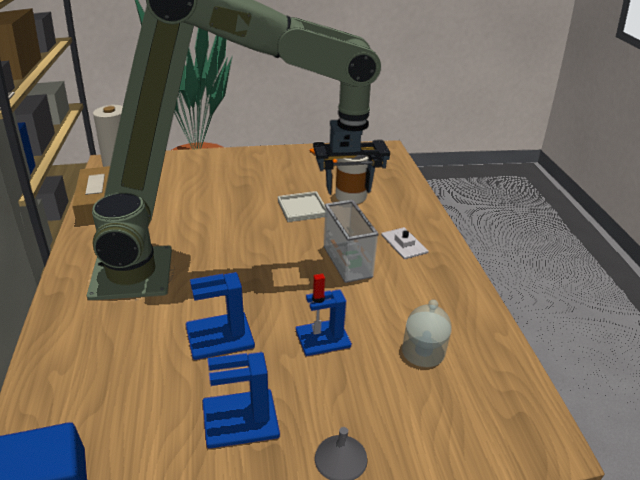

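The scene view shows the rod's red handle at about (246,265) in the smallest stand, the tank at (361,257), the tray at (414,200), the dome at (282,358), the plate at (418,298) and the lantern at (470,208). The side view agrees: rod (319,287), tank (350,240), tray (302,206).

```bash
python3 - <<'E'
from h import *
P={c:camera_params(c) for c in ['scene','side']}
def tri(a,b):
    o1,d1=ray([a],P['scene']);o2,d2=ray([b],P['side']);d1=d1[0]/np.linalg.norm(d1);d2=d2[0]/np.linalg.norm(d2)
    t=np.linalg.lstsq(np.c_[d1,-d2],o2-o1,rcond=None)[0];x,y=o1+t[0]*d1,o2+t[1]*d2
    return (x+y)/2,np.linalg.norm(x-y)
c=[]
for n,box in [('scene',(230,245,262,280)),('side',(305,268,333,305))]:
    im=cv2.imread(f'pics/{n}0.png').astype(int);m=(im[:,:,2]>90)&(im[:,:,1]<50)&(im[:,:,0]<50)
    k=np.zeros_like(m);k[box[1]:box[3],box[0]:box[2]]=1;v,u=np.where(m&k);print(n,len(u),u.min(),u.max(),v.min(),v.max());c.append((u.mean(),v.mean()))
print('handle',tri(*c))
print('tray',tri((414.5,201),(302,206)))
print('tray corners',np.round(atz([[392,197],[415,180],[441,201],[418,222]],18,P['scene'])))
print('tank rim',np.round(atz([[331,254],[372,219],[391,232],[348,272]],140,P['scene'])))
print('tank rim side',np.round(atz([[325,204],[357,202],[374,235],[339,240]],140,P['side'])))
for n,b in [('scene',(225,235,285,320)),('scene',(325,205,400,300)),('side',(285,265,360,365)),('side',(315,190,385,290))]:
    im=cv2.imread(f'pics/{n}0.png')[b[1]:b[3],b[0]:b[2]];globals().setdefault('L',[]).append(cv2.resize(im,(390,295),interpolation=cv2.INTER_CUBIC))
cv2.imwrite('pics/crop1.png',np.vstack([np.hstack(L[:2]),np.hstack(L[2:])]))
E
```

```text
scene 33 241 248 253 259
side 231 313 324 274 297
handle (array([ 452.01390443, -304.23630266,  169.90703245]), np.float64(11.165792281939375))
tray (array([500.2329013 , 280.07882168,   3.24437713]), np.float64(0.9137951483700398))
tray corners [[453. 226.  18.]
 [447. 331.  18.]
 [560. 335.  18.]
 [574. 222.  18.]]
tank rim [[ 565. -108.  140.]
 [ 545.   54.  140.]
 [ 612.   65.  140.]
 [ 637. -109.  140.]]
tank rim side [[ 531.   61.  140.]
 [ 620.   62.  140.]
 [ 628.  -99.  140.]
 [ 537. -110.  140.]]
```

View pics/crop1.png

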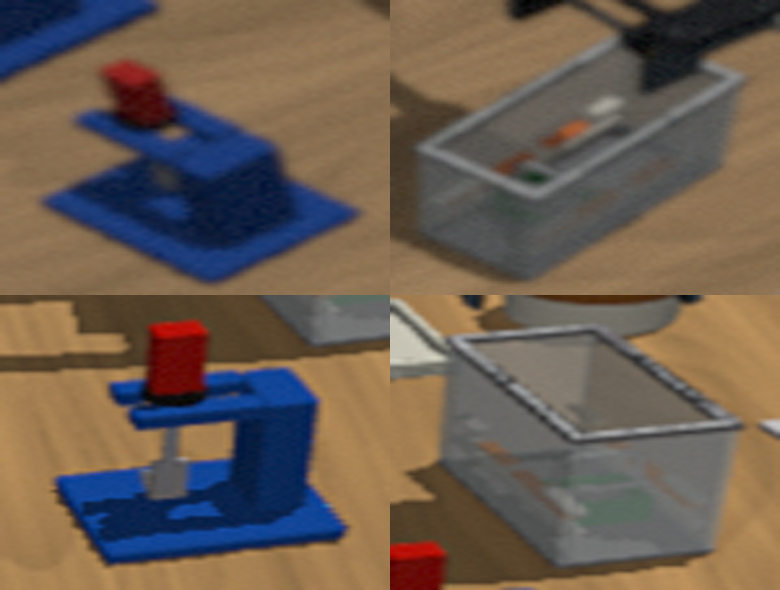

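The crop shows the rod standing in the smallest stand, with its slot towards about -x. The tank is nearly world-aligned, with orange strips visible inside.

```bash
python3 - <<'E'
from h import *
p=camera_params('wrist');o,d=ray([[320,240]],p);print(o,d,p['K'][0][0]); 
s=env.state();print(s['ee_pos'],s['time_s'])
P=camera_params('side')
# red handle box in side: top & bottom
print(atz([[318.5,277],[319,298]],[188,133],P))
print(atz([[318.5,274],[319,297]],[188,133],P))
E
python3 -m jog '0 0 -2 -1 -2 1.6 0.7; 0 0 -4 -2 -4 3.2 0.7; 0 0 -6 -3 -6 4 0.7; 0 0 -8 -4 -8 4.6 0.7; 0 0 -10 -5 -10 4.6 0.7' 10
```

```text
[574.84102451  76.21552404 384.14963376] [[-0.00375483 -0.26728484 -0.96363404]] 382.99561413541875
[ 5.74999616e+02 -4.41372733e-03  2.13964709e+02] 0.9
[[ 453.81578184 -306.67347081  188.        ]
 [ 456.08371371 -309.96063386  133.        ]]
[[ 455.3933906  -296.69978306  188.        ]
 [ 456.59845826 -306.71975981  133.        ]]
time_s: 1.52
ee_pos: [449.6, -251.8, 330.8]
ee_rot: [179.8, -0.1, 39.7]
force: [0.8, -0.6, -0.1]
gripper_width: 63.9
```

```bash
python3 -m jog '0 0 -2 -0.2 -1 0 0.7; 0 0 -4 -0.4 -2 0 0.7; 0 0 -6 -0.4 -2 0 0.7; 0 0 -8 -0.4 -2 0 0.7; 0 0 -8 -0.4 -2 0 0.7'
python3 - <<'E'
from h import *
im,p=snap('wrist','w1'); print(env.state()['ee_pos'],env.state()['ee_rot'])
for q in ['rod','stand']:
    for r in spotter.look_for(q,'wrist')[:3]: print(q,np.round(r['box']),round(r['conf'],2))
E
```

```text
time_s: 2.15
ee_pos: [439.9, -300.1, 329.0]
ee_rot: [180.0, 0.0, 0.1]
force: [0.5, 0.3, 0.5]
gripper_width: 63.8
[ 439.96927429 -299.98690808  328.97515699] [1.79995367e+02 2.57376545e-03 1.71146118e-01]
rod [311. 181.  29.  48.] 0.79
stand [252. 288.  93. 114.] 0.84
stand [281. 122.  81. 106.] 0.76
stand [427. 266.  84.  57.] 0.57
```

View pics/w1.png

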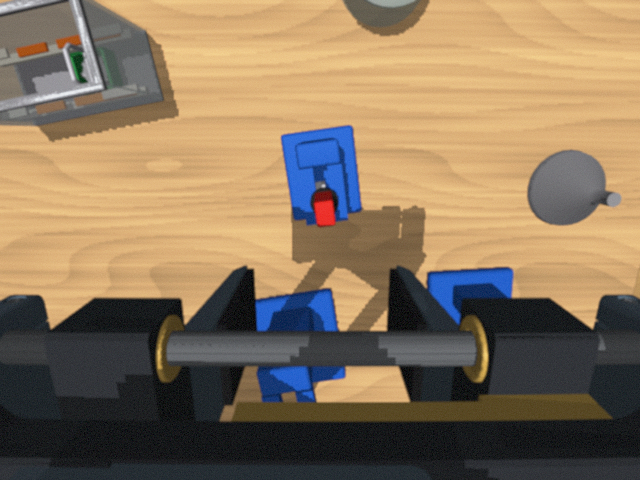

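```bash
python3 - <<'E'
from h import *
p=camera_params('wrist')
im=cv2.imread('pics/w1.png').astype(int)
m=(im[:,:,2]>150)&(im[:,:,1]<60)&(im[:,:,0]<60);m[:170]=0;m[240:]=0;m[:,:300]=0;m[:,350:]=0
v,u=np.where(m);print(len(u),u.min(),u.max(),v.min(),v.max()); r=cv2.minAreaRect(np.c_[u,v].astype(np.float32)); b=cv2.boxPoints(r)
print('handle top',np.round(atz([r[0]],188,p),1),np.round(atz(b,188,p),1))
c=atz([[282,136],[352,126.5],[362,211],[291,221]],14,p);print('base',np.round(c,1))
# post top
print('post',np.round(atz([[296,149],[338,140],[340,162],[300,168]],125,p),1))
E
```

```text
454 314 334 200 225
handle top [[ 453.9 -303.3  188. ]] [[ 463.3 -294.3  188. ]
 [ 465.5 -309.3  188. ]
 [ 444.4 -312.5  188. ]
 [ 442.1 -297.2  188. ]]
base [[ 514.2 -252.3   14. ]
 [ 525.5 -337.7   14. ]
 [ 421.1 -353.    14. ]
 [ 407.7 -261.3   14. ]]
post [[ 502.9 -276.4  125. ]
 [ 511.3 -316.3  125. ]
 [ 490.8 -318.5  125. ]
 [ 485.1 -280.   125. ]]
```

The wrist view shows the handle top centred at about (324,213), with the stand turned by roughly +8°.

```bash
python3 -m jog '0 0 1.6 0.56 -0.13 -2 0.7; 0 0 1.6 0.56 -0.13 -4 0.7; 0 0 1.6 0.56 -0.13 -5.8 0.7; 0 0 1.6 0.56 -0.13 -7 0.7; 0 0 1.6 0.56 -0.13 -7.52 0.7' 40
python3 -m jog '0 0 0 0 0 0 0.7; 0 0 0 0 0 0 0; 0 0 0 0 0 0 0; 0 0 0 0 0 0 0; 0 0 0 0 0 0 0' 40
python3 -m jog '0 0 0 0 0 0 0; 0 0 0 0 0 0 0'
python3 - <<'E'
from h import *
snap('side','s2');im=cv2.imread('pics/s2.png')[230:390,230:430];cv2.imwrite('pics/s2c.png',cv2.resize(im,(750,600),interpolation=cv2.INTER_CUBIC))
E
```

```text
time_s: 2.92
ee_pos: [453.3, -302.6, 139.3]
ee_rot: [-179.9, 0.1, 8.1]
force: [0.3, 0.2, 0.1]
gripper_width: 63.8
time_s: 3.55
ee_pos: [454.1, -303.3, 141.3]
ee_rot: [180.0, -0.0, 8.0]
force: [0.4, 0.5, -0.2]
gripper_width: 26.7
time_s: 3.8
ee_pos: [454.0, -303.2, 141.0]
ee_rot: [-180.0, 0.0, 8.0]
force: [-0.7, -0.5, 1.0]
gripper_width: 16.0
```

View pics/s2c.png

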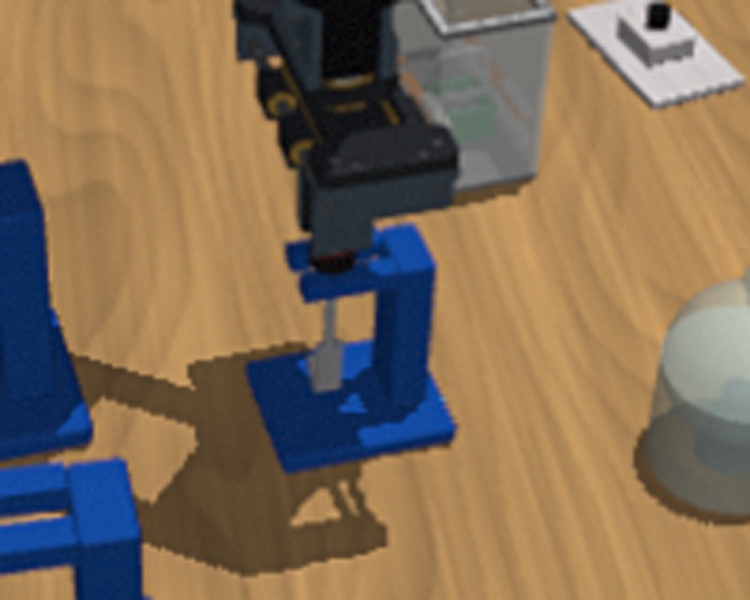

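The side crop shows the fingers closed on the red handle above the tines (width 16.0 mm, so the grip is across y). Next I lift the rod out and draw it along -x.

```bash
python3 -m jog '0 0 0 0 0 0.25 0; 0 0 0 0 0 0.5 0; 0 0 0 -0.5 -0.07 0.5 0; 0 0 0 -1 -0.14 0.5 0; 0 0 0 -1.7 -0.24 0.5 0'
python3 -m jog '0 0 0 -0.2 0 1 0; 0 0 -0.5 -0.2 0.5 3 0; 0 0 -1 0 2.5 5 0; 0 0 -1.2 1 4.5 6.5 0; 0 0 -1.2 2 6.5 7.5 0'
python3 -m jog '0 0 0 1 2 0 0; 0 0 0 1.9 4 0 0; 0 0 0 1.9 4.7 0 0; 0 0 0 1.9 4.7 0 0; 0 0 0 1.9 4.7 0 0'
python3 - <<'E'
from h import *
im,p=snap('wrist','w2'); print(env.state()['ee_pos'],env.state()['ee_rot'],env.state()['gripper_width'])
for q in ['tank','basket']:
    for r in spotter.look_for(q,'wrist')[:3]: print(q,np.round(r['box']),round(r['conf'],2))
E
```

```text
time_s: 4.47
ee_pos: [410.1, -309.2, 153.3]
ee_rot: [-180.0, 0.0, 8.0]
force: [-0.5, 0.6, -0.6]
gripper_width: 15.9
time_s: 5.1
ee_pos: [456.3, -155.3, 337.8]
ee_rot: [179.9, -0.1, 1.9]
force: [0.8, 0.8, -1.7]
gripper_width: 16.0
time_s: 5.72
ee_pos: [503.8, -39.8, 336.0]
ee_rot: [179.9, 0.0, 1.9]
force: [-0.8, -0.4, -0.9]
gripper_width: 15.6
[503.93903949 -39.85990379 336.09896313] [1.79956595e+02 3.40137710e-03 1.88857038e+00] 15.888519063167351
tank [196.  68. 195. 119.] 0.71
basket [304. 108.  37.  44.] 0.73
basket [200.  68. 194. 122.] 0.26
```

View pics/w2.png

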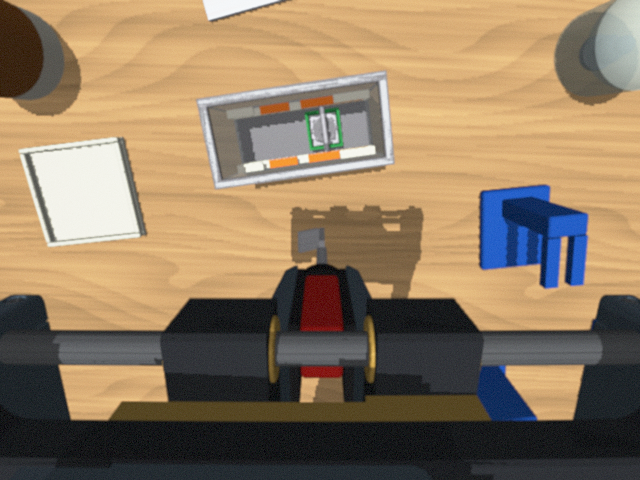

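The wrist view shows the tank rim corners at (198,100), (386,72), (394,162) and (218,187), and the bail near (323,128). The orange strips break near (295,105) and (304,160). The tray corners are at (21,150), (124,138), (145,236) and (50,246).

```bash
python3 - <<'E'
from h import *
im=cv2.imread('pics/w2.png')[62:198,190:400];cv2.imwrite('pics/w2c.png',cv2.resize(im,(798,517),interpolation=cv2.INTER_CUBIC))
E
```

```text
(no output)
```

View pics/w2c.png

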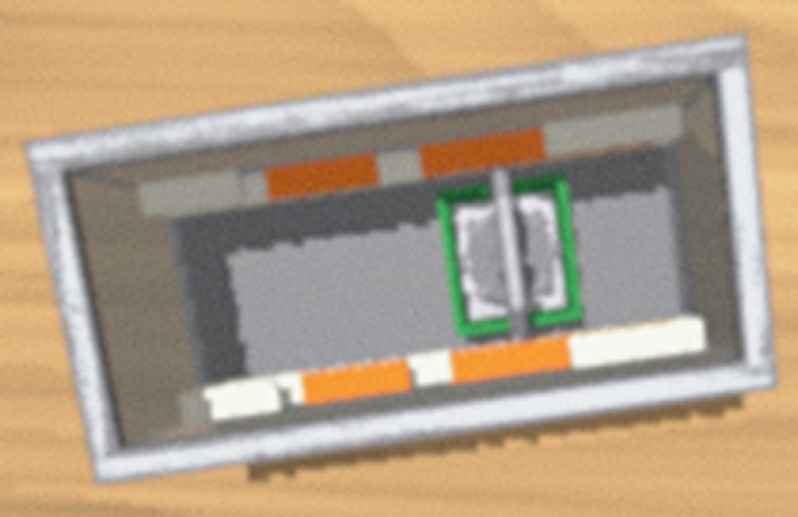

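```bash
python3 - <<'E'
from h import *
p=camera_params('wrist')
f=lambda L:[[190+a/3.8,62+b/3.8] for a,b in L]
rim=np.array([[198,100],[386,72],[394,162],[216,188]],float)
rim=f([(25,145),(745,37),(775,385),(98,480)])
c=atz(rim,140,p);print('rim',np.round(c,1));C=c.mean(0);
e=(c[0]-c[1])/np.linalg.norm(c[0]-c[1])+(c[3]-c[2])/np.linalg.norm(c[3]-c[2]);e[2]=0;e/=np.linalg.norm(e)
n=np.array([e[1],-e[0],0]);print('C',C,'yaw',np.degrees(np.arctan2(-e[0],e[1])), 'size',[np.linalg.norm(c[i]-c[(i+1)%4]) for i in range(4)])
def tk(L,z):
    w=atz(f(L),z,p);return np.round(np.c_[w[:,:2],(w-C)@n,(w-C)@e],1)
print('gap',tk([(378,170),(420,162),(411,372),(453,368)],47))
print('strip ends',tk([(267,185),(543,143),(303,388),(570,355)],47))
print('bail',tk([(497,172),(505,225),(516,300)],[62,78,70]))
w=atz(f([(501,172),(518,315)]),78,p);print(w)
print('basket rim',tk([(438,192),(568,178),(582,320),(458,333)],38))
t=atz([[21,150],[124,138],[145,236],[50,246]],18,p);print('tray',np.round(t,1),t.mean(0))
s=env.state();print(s['ee_pos'],s['time_s'])
E
```

```text
rim [[ 607.    75.7  140. ]
 [ 636.1  -93.7  140. ]
 [ 556.5 -107.2  140. ]
 [ 527.5   61.4  140. ]]
C [581.79248334 -15.92020585 140.        ] yaw 9.758033947730636 size [np.float64(171.8936127143331), np.float64(80.77738583971117), np.float64(171.09533680460186), np.float64(80.74444623448785)]
gap [[609.5  -0.8  29.9  10.2]
 [612.2 -13.4  30.4  -2.6]
 [550.4 -11.7 -30.2   9.5]
 [552.1 -24.7 -30.8  -3.6]]
strip ends [[604.2  32.4  30.3  43.8]
 [618.7 -49.8  30.6 -39.7]
 [544.5  21.8 -30.4  43.4]
 [557.2 -60.7 -31.8 -39.9]]
bail [[609.1 -36.5  23.4 -24.9]
 [594.  -39.2   8.1 -25.1]
 [573.5 -43.2 -12.8 -25.4]]
[[608.13976755 -37.65661038  78.        ]
 [569.50467292 -43.7825619   78.        ]]
basket rim [[604.2 -18.5  21.7  -6.4]
 [609.6 -58.1  20.2 -46.3]
 [567.5 -64.4 -22.3 -45.3]
 [562.3 -25.7 -20.9  -6.3]]
tray [[551.  340.1  18. ]
 [568.8 206.5  18. ]
 [443.4 191.6  18. ]
 [425.3 322.6  18. ]] [497.13990105 265.21111534  18.        ]
[504.14252327 -39.6816013  336.13216593] 5.875
```

The tank yaw is about 9.8°, the bail is at tank y ≈ -25.5, and the strip gap is at tank y ≈ +3.4. I'm moving above the entry point on the bail's -y side.

```bash
python3 -m jog '0 0 0.8 1.7 -0.56 0 0; 0 0 1.58 3.46 -1.12 0 0; 0 0 1.58 3.46 -1.12 0 0; 0 0 1.58 3.46 -1.12 0 0; 0 0 1.58 3.46 -1.12 -1 0'
python3 -m jog '0 0 0 0 0 -0.5 0; 0 0 0 0 0 -0.5 0; 0 0 0 0 0 -0.5 0; 0 0 0 0 0 -0.5 0'
python3 - <<'E'
from h import *
s=env.state();print(np.array(s['ee_pos']).round(1),np.array(s['ee_rot']).round(2),s['time_s'])
C=np.array([581.8,-15.9]);a=np.radians(9.76);e=np.array([-np.sin(a),np.cos(a)]);n=np.array([np.cos(a),np.sin(a)])
d=np.array(s['ee_pos'][:2])-C;print('tank xy',d@n,d@e)
E
```

```text
time_s: 6.5
ee_pos: [591.1, -66.6, 313.4]
ee_rot: [179.9, -0.3, 9.9]
force: [-0.1, -0.4, -2.1]
gripper_width: 16.1
time_s: 7.0
ee_pos: [591.3, -66.4, 299.5]
ee_rot: [180.0, -0.1, 9.9]
force: [-0.1, -0.8, -1.7]
gripper_width: 15.9
[591.3 -66.4 299.5] [ 1.7996e+02 -1.0000e-01  9.9000e+00] 7.0
tank xy 0.8341867215771828 -51.35367077135111
```

```bash
python3 -m jog '0 0 0 0 0 -1.5 0; 0 0 0 0 0 -3 0; 0 0 0 0 0 -4.2 0; 0 0 0 0 0 -5.12 0; 0 0 0 0 0 -5.12 0'
python3 -m jog '0 0 0 0 0 0 0'
python3 - <<'E'
from h import *
im,p=snap('side','s3');cv2.imwrite('pics/s3c.png',cv2.resize(im[180:300,290:450],(800,600),interpolation=cv2.INTER_CUBIC)); s=env.state();print(np.array(s['ee_pos']).round(1),s['force'],s['time_s'])
E
```

```text
time_s: 7.62
ee_pos: [590.1, -66.2, 169.2]
ee_rot: [-179.9, 0.2, 9.9]
force: [0.1, -0.2, -0.6]
gripper_width: 15.6
time_s: 7.75
ee_pos: [592.0, -66.5, 171.9]
ee_rot: [180.0, -0.1, 9.9]
force: [0.4, -0.1, -1.3]
gripper_width: 15.8
[592.1 -66.5 172.2] [-0.20038218 -0.22920125 -0.56868142] 7.8
```

View pics/s3c.png

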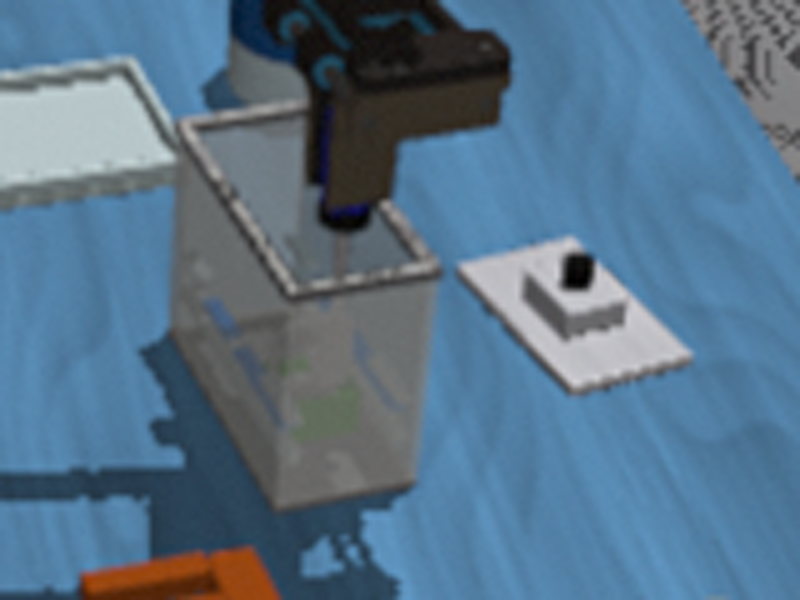

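The hook is inside the tank, short of the bail. Now I slide it along tank +y until the shank meets the wire, reading the force.

```bash
python3 -m jog '0 0 0 -0.04 0.25 0 0; 0 0 0 -0.08 0.5 0 0; 0 0 0 -0.12 0.7 0 0; 0 0 0 -0.145 0.84 0 0; 0 0 0 -0.156 0.91 0 0'
python3 -m jog '0 0 0 0 0 0.2 0; 0 0 0 0 0 0.35 0; 0 0 0 0 0 0.45 0; 0 0 0 0 0 0.45 0'
python3 -m jog '0 0 0 0 0 0.08 0; 0 0 0 0 0 0.16 0; 0 0 0 0 0 0.16 0'
python3 -m jog '0 0 0 0 0 0.08 0; 0 0 0 0 0 0.08 0'
```

```text
time_s: 8.43
ee_pos: [587.1, -43.3, 170.5]
ee_rot: [180.0, -0.0, 9.9]
force: [0.4, 0.4, -0.9]
gripper_width: 15.9
time_s: 8.93
ee_pos: [587.3, -43.7, 182.1]
ee_rot: [180.0, -0.0, 9.9]
force: [1.1, -0.4, -1.5]
gripper_width: 15.8
time_s: 9.3
ee_pos: [587.3, -43.6, 186.0]
ee_rot: [180.0, -0.0, 9.9]
force: [0.2, -0.4, -1.0]
gripper_width: 15.9
time_s: 9.55
ee_pos: [587.0, -43.6, 187.7]
ee_rot: [-180.0, 0.0, 9.9]
force: [0.1, -0.1, -3.2]
gripper_width: 16.0
```

The pull rose to -3.2 N, so the basket hangs on the hook in its free play. I drag it along tank +y towards the gap (about 27 mm) at this height.

```bash
python3 -m jog '0 0 0 0 0 0.03 0; 0 0 0 -0.04 0.23 0.03 0; 0 0 0 -0.08 0.46 0.03 0; 0 0 0 -0.12 0.69 0.03 0; 0 0 0 -0.15 0.87 0.03 0'
python3 -m jog '0 0 0 -0.017 0.1 0 0; 0 0 0 -0.034 0.2 0 0; 0 0 0 -0.034 0.2 0 0; 0 0 0 -0.034 0.2 0 0'
python3 -m jog '0 0 0 0 0 0.08 0; 0 0 0 0 0 0.16 0; 0 0 0 0 0 0.16 0'
python3 -m jog '0 0 0 0 0 0.08 0; 0 0 0 0 0 0.08 0; 0 0 0 0 0 0.08 0'
```

```text
time_s: 10.18
ee_pos: [583.2, -21.3, 188.5]
ee_rot: [-180.0, 0.0, 9.9]
force: [-0.8, 0.2, -3.3]
gripper_width: 15.9
time_s: 10.68
ee_pos: [582.6, -17.0, 188.5]
ee_rot: [180.0, -0.0, 9.9]
force: [-0.0, -0.5, -2.8]
gripper_width: 16.2
time_s: 11.05
ee_pos: [582.7, -16.9, 192.8]
ee_rot: [180.0, -0.0, 9.9]
force: [0.2, 0.2, -2.9]
gripper_width: 15.8
time_s: 11.42
ee_pos: [582.5, -16.9, 194.5]
ee_rot: [180.0, 0.0, 9.9]
force: [0.5, 0.9, -2.0]
gripper_width: 16.1
```

There is no extra resistance about 8 mm up, past the 4 mm of free play. I continue gently.

```bash
python3 -m jog '0 0 0 0 0 0.08 0; 0 0 0 0 0 0.16 0; 0 0 0 0 0 0.16 0'
python3 -m jog '0 0 0 0 0 0.1 0; 0 0 0 0 0 0.2 0; 0 0 0 0 0 0.2 0'
python3 -m jog '0 0 0 0 0 0.2 0; 0 0 0 0 0 0.4 0; 0 0 0 0 0 0.4 0'
python3 - <<'E'
from h import *
im,p=snap('side','s4');a=im[170:290,290:450,::-1]
im,p=snap('scene','c4');b=im[190:310,290:450,::-1]
cv2.imwrite('pics/s4c.png',np.hstack([cv2.resize(x,(400,300),interpolation=cv2.INTER_CUBIC) for x in (a,b)]));print(env.state()['force'])
E
```

```text
time_s: 11.8
ee_pos: [582.7, -16.8, 198.8]
ee_rot: [180.0, -0.0, 9.9]
force: [-0.1, 0.0, -2.9]
gripper_width: 15.9
time_s: 12.18
ee_pos: [582.7, -16.9, 203.9]
ee_rot: [180.0, -0.0, 9.9]
force: [-0.8, -0.2, -2.4]
gripper_width: 15.9
time_s: 12.55
ee_pos: [582.9, -16.9, 214.2]
ee_rot: [180.0, -0.1, 9.9]
force: [0.5, 0.7, -2.8]
gripper_width: 16.1
[-0.33847856 -0.16888197 -2.17509503]
```

View pics/s4c.png

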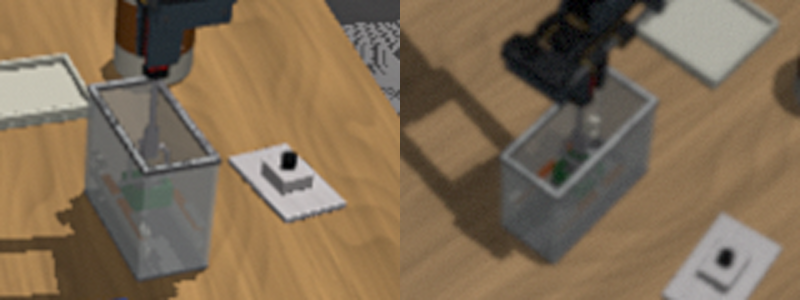

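The side view shows the green basket raised off the rails. I lift it straight up and clear of the tank.

```bash
python3 -m jog '0 0 0 0 0 0.5 0; 0 0 0 0 0 1.3 0; 0 0 0 0 0 2.2 0; 0 0 0 0 0 3.1 0; 0 0 0 0 0 4 0'
python3 -m jog '0 0 0 0 0 0.6 0; 0 0 0 0 0 1.1 0; 0 0 0 0 0 1.4 0; 0 0 0 0 0 1.4 0; 0 0 0 0 0 1.4 0'
python3 - <<'E'
from h import *
im,p=snap('side','s5');a=im[120:270,270:430,::-1]
print([(np.round(r['box']),round(r['conf'],2)) for r in spotter.look_for('basket','side')[:2]])
im,p=snap('scene','c5');b=im[150:300,310:470,::-1]
print([(np.round(r['box']),round(r['conf'],2)) for r in spotter.look_for('basket','scene')[:2]])
cv2.imwrite('pics/s5c.png',np.hstack([cv2.resize(x,(400,375),interpolation=cv2.INTER_CUBIC) for x in (a,b)]));print(env.state()['force'])
E
```

```text
time_s: 13.28
ee_pos: [582.5, -16.9, 315.1]
ee_rot: [180.0, -0.1, 9.9]
force: [-0.2, 0.1, -3.4]
gripper_width: 15.7
time_s: 13.9
ee_pos: [582.2, -16.9, 347.7]
ee_rot: [-180.0, 0.1, 9.9]
force: [0.1, 0.1, -3.2]
gripper_width: 15.9
[(array([339., 186.,  23.,  24.]), 0.94), (array([276., 192.,  47.,  30.]), 0.6)]
[(array([231., 261.,  47.,  55.]), 0.71), (array([354., 220.,  22.,  22.]), 0.58)]
[-0.21733691  0.10023945 -1.73060869]
```

View pics/s5c.png

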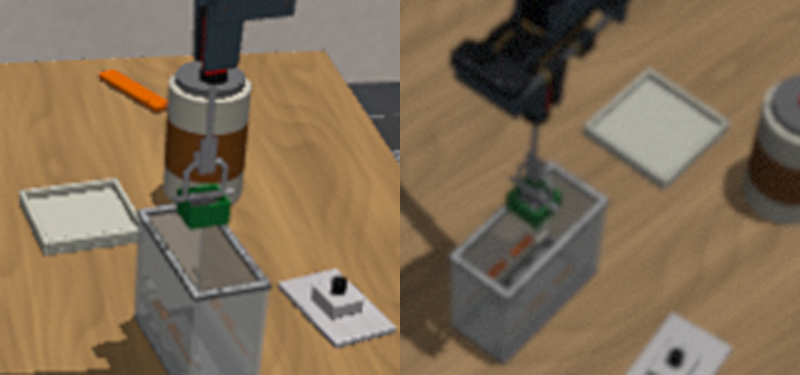

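The basket hangs upright on the hook, clear above the tank. I carry it to the tray with gentle ramps.

```bash
python3 -m jog '0 0 0 -0.1 0.3 0 0; 0 0 0 -0.3 0.9 0 0; 0 0 0 -0.55 1.8 0 0; 0 0 0 -0.85 2.9 0 0; 0 0 0 -1.2 4.1 0 0'
python3 -m jog '0 0 0 -0.35 1.2 0 0; 0 0 0 -0.7 2.4 0 0; 0 0 0 -1.05 3.6 0 0; 0 0 0 -1.35 4.7 0 0; 0 0 0 -1.6 5.6 0 0'
python3 -m jog '0 0 0 -0.2 0.7 0 0; 0 0 0 -0.35 1.2 0 0; 0 0 0 -0.45 1.6 0 0; 0 0 0 -0.5 1.8 0 0; 0 0 0 -0.5 1.8 0 0'
python3 -m jog '0 0 0 0 0 -0.5 0; 0 0 0 0 0 -1.2 0; 0 0 0 0 0 -2 0; 0 0 0 0 0 -2.4 0; 0 0 0 0 0 -2.4 0'
python3 - <<'E'
from h import *
im,p=snap('wrist','w6');a=im[:,:,::-1]
R=camera_params('scene');S=camera_params('side')
for c in ['scene','side','wrist']:
    im,q=snap(c,c+'6')
    for r in spotter.trace('tray',c)[:2]:
        m=r['region'];h=cv2.findContours(m.astype(np.uint8),0,2)[0];h=max(h,key=cv2.contourArea);rr=cv2.minAreaRect(h)
        print(c,round(r['conf'],2),r['box'],np.round(atz([rr[0]],12,q),1),np.round(atz(cv2.boxPoints(rr),18,q)).tolist())
b=cv2.imread('pics/scene6.png')[150:300,310:470];b=cv2.resize(b,(400,375)); 
cv2.imwrite('pics/v6.png',np.hstack([cv2.resize(a,(400,375)),b]))
s=env.state();print(s['ee_pos'],s['force'],s['time_s'])
E
```

```text
time_s: 14.72
ee_pos: [551.7, 87.4, 348.6]
ee_rot: [-180.0, -0.0, 9.9]
force: [0.8, 0.5, -2.8]
gripper_width: 15.9
time_s: 15.35
ee_pos: [511.2, 227.7, 348.7]
ee_rot: [-180.0, 0.0, 10.0]
force: [0.4, -0.2, -2.5]
gripper_width: 15.8
time_s: 15.98
ee_pos: [500.1, 270.6, 348.4]
ee_rot: [180.0, 0.0, 9.9]
force: [0.3, -0.2, -2.3]
gripper_width: 15.9
time_s: 16.6
ee_pos: [499.7, 270.2, 287.6]
ee_rot: [180.0, 0.1, 9.9]
force: [0.8, -0.0, -1.7]
gripper_width: 16.1
scene 0.79 [387.5, 179.6, 53.7, 47.6] [[498.  270.5  12. ]] [[449.0, 190.0, 18.0], [398.0, 328.0, 18.0], [554.0, 344.0, 18.0], [597.0, 209.0, 18.0]]
side 0.84 [276.1, 190.2, 48.4, 30.6] [[497.4 266.8  12. ]] [[427.0, 329.0, 18.0], [578.0, 350.0, 18.0], [562.0, 189.0, 18.0], [422.0, 172.0, 18.0]]
side 0.35 [321.8, 201.9, 58.3, 81.5] [[609.6  62.1  12. ]] [[570.0, 285.0, 18.0], [738.0, 268.0, 18.0], [638.0, -135.0, 18.0], [503.0, -118.0, 18.0]]
wrist 0.67 [292.4, 192.6, 45.5, 69.9] [[469.  271.3  12. ]] [[508.0, 305.0, 18.0], [517.0, 252.0, 18.0], [431.0, 236.0, 18.0], [421.0, 291.0, 18.0]]
wrist 0.58 [265.0, 148.0, 113.8, 110.5] [[499.2 271.1  12. ]] [[552.0, 346.0, 18.0], [574.0, 219.0, 18.0], [444.0, 191.0, 18.0], [420.0, 328.0, 18.0]]
[500.24486769 270.74484724 289.0926892 ] [-0.12490057  0.50113294 -1.76949494] 16.95
```

View pics/v6.png

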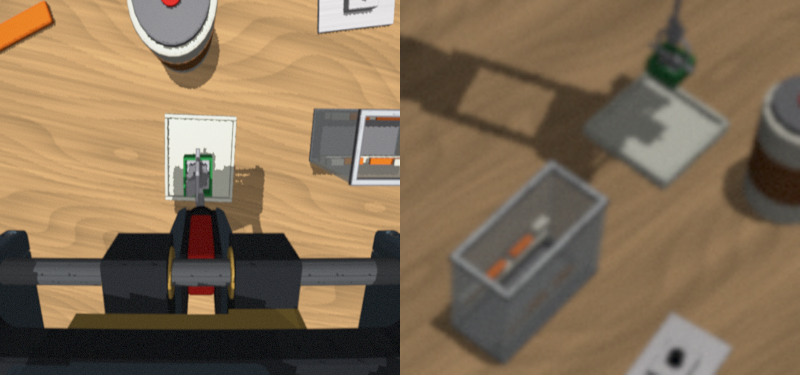

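The basket hangs above the tray; the tray centre is at about (498.5, 269.5), and three cameras agree. I lower it, slowly near the floor.

```bash
python3 -m jog '0 0 0 0 -0.1 -0.5 0; 0 0 0 0 -0.15 -1.3 0; 0 0 0 0 -0.15 -2.3 0; 0 0 0 0 -0.15 -3.2 0; 0 0 0 0 -0.15 -3.7 0'
python3 -m jog '0 0 0 0 0 -0.15 0; 0 0 0 0 0 -0.25 0; 0 0 0 0 0 -0.32 0; 0 0 0 0 0 -0.38 0; 0 0 0 0 0 -0.4 0'
python3 -m jog '0 0 0 0 0 -0.06 0; 0 0 0 0 0 -0.12 0; 0 0 0 0 0 -0.18 0; 0 0 0 0 0 -0.24 0; 0 0 0 0 0 -0.3 0'
python3 -m jog '0 0 0 0 0 -0.06 0; 0 0 0 0 0 -0.12 0; 0 0 0 0 0 -0.18 0; 0 0 0 0 0 -0.18 0'
```

```text
time_s: 17.58
ee_pos: [499.1, 266.3, 194.1]
ee_rot: [179.9, 0.2, 9.9]
force: [0.0, 1.0, -3.0]
gripper_width: 16.2
time_s: 18.2
ee_pos: [500.1, 266.9, 186.2]
ee_rot: [-180.0, -0.0, 9.9]
force: [-0.0, -0.6, -2.4]
gripper_width: 15.7
time_s: 18.82
ee_pos: [500.2, 267.0, 178.6]
ee_rot: [-180.0, -0.0, 9.9]
force: [0.7, 0.2, -1.4]
gripper_width: 15.9
time_s: 19.32
ee_pos: [500.0, 266.8, 173.9]
ee_rot: [180.0, 0.0, 9.9]
force: [-0.1, -0.3, -1.1]
gripper_width: 15.8
```

The load came off at about 180 mm, as predicted. I lower the hook clear of the wire and back it out along -y.

```bash
python3 -m jog '0 0 0 0 0 -0.15 0; 0 0 0 0 0 -0.32 0; 0 0 0 0 0 -0.32 0; 0 0 0 0.02 -0.12 -0.32 0; 0 0 0 0.05 -0.3 -0.32 0'
python3 -m jog '0 0 0 0.03 -0.2 0 0; 0 0 0 0.07 -0.4 0 0; 0 0 0 0.11 -0.65 0 0; 0 0 0 0.15 -0.85 0 0; 0 0 0 0.15 -0.9 0 0'
python3 - <<'E'
from h import *
im,p=snap('side','s7');a=im[130:250,250:390,::-1]
im,q=snap('wrist','w7');b=im[120:300,220:430,::-1]
cv2.imwrite('pics/v7.png',np.hstack([cv2.resize(x,(400,343),interpolation=cv2.INTER_CUBIC) for x in (a,b)]));s=env.state();print(s['ee_pos'],s['force'],s['time_s'])
E
```

```text
time_s: 19.95
ee_pos: [501.4, 259.2, 166.1]
ee_rot: [180.0, -0.0, 9.9]
force: [-0.3, -0.1, -0.9]
gripper_width: 16.0
time_s: 20.58
ee_pos: [505.1, 236.5, 166.0]
ee_rot: [180.0, -0.0, 9.9]
force: [-0.3, 0.1, -0.9]
gripper_width: 15.8
[505.04243576 236.75899311 166.0365076 ] [-0.573769    0.09184977 -1.33227141] 20.675
```

View pics/v7.png

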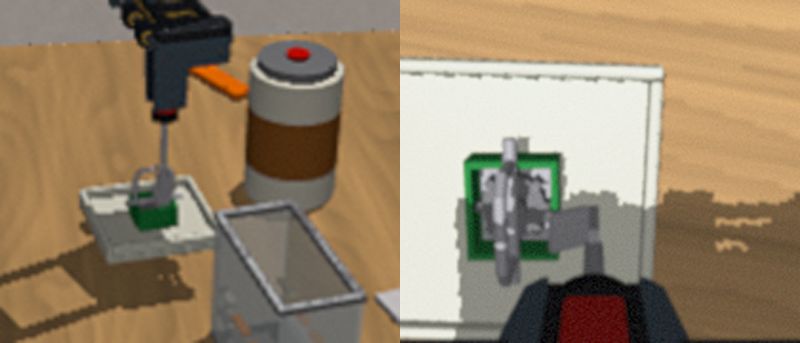

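The basket stands upright in the tray with the hook free beside it. I raise the rod and carry it back to the stand.

```bash
python3 -m jog '0 0 0 0 0 0.5 0; 0 0 0 0 0 1.5 0; 0 0 0 0 0 3 0; 0 0 0 0 0 4.8 0; 0 0 0 0 0 6.5 0'
python3 -m jog '0 0 0 -0.1 -0.7 0.8 0; 0 0 0 -0.4 -2 1 0; 0 0 0 -0.7 -3.8 1 0; 0 0 0 -1 -5.6 1 0; 0 0 0 -1.3 -7.4 1 0'
python3 -m jog '0 0 -0.1 -0.3 -1.8 0 0; 0 0 -0.2 -0.6 -3.6 0 0; 0 0 -0.3 -0.9 -5.4 0 0; 0 0 -0.38 -1.2 -7.2 0 0; 0 0 -0.38 -1.5 -9 0 0'
python3 -m jog '0 0 0 -0.3 -1.8 0 0; 0 0 0 -0.6 -3.4 0 0; 0 0 0 -0.8 -4.6 0 0; 0 0 0 -0.94 -5.4 0 0; 0 0 0 -0.94 -5.4 0 0'
python3 -m jog '0 0 0 0 0 0 0'
```

```text
time_s: 21.3
ee_pos: [504.9, 237.1, 331.1]
ee_rot: [-180.0, -0.1, 9.9]
force: [0.0, -0.4, -0.2]
gripper_width: 15.8
time_s: 21.92
ee_pos: [472.1, 50.8, 354.6]
ee_rot: [180.0, -0.1, 9.9]
force: [0.2, 0.4, -1.1]
gripper_width: 16.0
time_s: 22.55
ee_pos: [434.7, -174.4, 354.6]
ee_rot: [179.9, -0.1, 8.0]
force: [-0.2, -0.7, -2.5]
gripper_width: 15.7
time_s: 23.18
ee_pos: [411.5, -308.7, 353.7]
ee_rot: [-180.0, -0.0, 7.9]
force: [-0.0, 0.3, -0.9]
gripper_width: 16.0
time_s: 23.3
ee_pos: [411.7, -307.2, 353.8]
ee_rot: [-180.0, -0.0, 8.0]
force: [-0.1, -0.7, -0.5]
gripper_width: 15.8
```

```bash
python3 -m jog '0 0 0 -0.08 -0.08 -1.2 0; 0 0 0 -0.08 -0.08 -3.2 0; 0 0 0 -0.08 -0.08 -5.2 0; 0 0 0 -0.08 -0.08 -7 0; 0 0 0 -0.08 -0.08 -8 0'
python3 -m jog '0 0 0 0 0 0 0; 0 0 0 0 0 0 0'
python3 - <<'E'
from h import *
s=env.state();d=np.array([454,-303.2,153])-s['ee_pos'];print(s['ee_pos'],d,d/25)
im,p=snap('side','s8');cv2.imwrite('pics/v8.png',cv2.resize(im[250:370,260:400,::-1],(700,600),interpolation=cv2.INTER_CUBIC))
E
```

```text
time_s: 23.92
ee_pos: [408.9, -308.0, 151.5]
ee_rot: [-179.8, 0.1, 8.1]
force: [0.0, -0.1, -1.4]
gripper_width: 15.7
time_s: 24.18
ee_pos: [410.6, -310.2, 155.0]
ee_rot: [179.9, -0.1, 8.1]
force: [1.0, -0.1, -0.8]
gripper_width: 15.7
[ 410.58455184 -310.16449477  154.95655675] [43.41544816  6.96449477 -1.95655675] [ 1.73661793  0.27857979 -0.07826227]
```

```bash
python3 -m jog '0 0 0 0.4 0.06 -0.08 0; 0 0 0 0.9 0.14 -0.08 0; 0 0 0 1.4 0.22 -0.08 0; 0 0 0 1.73 0.28 -0.08 0; 0 0 0 1.73 0.28 -0.08 0'
python3 -m jog '0 0 0 0 0 -0.16 0; 0 0 0 0 0 -0.3 0; 0 0 0 0 0 -0.42 0; 0 0 0 0 0 -0.46 0; 0 0 0 0 0 -0.46 0'
python3 -m jog '0 0 0 0 0 0 0; 0 0 0 0 0 0 0'
```

```text
time_s: 24.85
ee_pos: [453.4, -302.9, 151.3]
ee_rot: [-180.0, 0.0, 8.1]
force: [0.5, 0.2, 0.2]
gripper_width: 16.0
time_s: 25.48
ee_pos: [452.4, -303.1, 141.0]
ee_rot: [180.0, 0.0, 8.0]
force: [-1.5, 0.4, 6.2]
gripper_width: 15.5
time_s: 25.72
ee_pos: [452.4, -303.1, 141.0]
ee_rot: [180.0, 0.0, 8.0]
force: [-2.6, 1.1, 5.1]
gripper_width: 16.0
```

The 5 N contact at TCP z = 141 is the same height as when the rod hung at the start, so the collar is on the tines. I ease off, open, and rise.

```bash
python3 -m jog '0 0 0 0 0 0.03 0; 0 0 0 0 0 0.03 0.2; 0 0 0 0 0 0.03 0.4; 0 0 0 0 0 0.03 0.6; 0 0 0 0 0 0.03 0.6'
python3 -m jog '0 0 0 0 0 0 0.6; 0 0 0 0 0 0.5 0.6; 0 0 0 0 0 1.5 0.6; 0 0 0 0 0 3.5 0.6; 0 0 0 0 0 5.5 0.6'
python3 -m jog '0 0 0 -0.5 0 1.5 0.6; 0 0 0 -0.5 0 2 0.6; 0 0 0 -0.5 0 2 0.6; 0 0 0 -0.5 0 2 0.6'
python3 - <<'E'
from h import *
im,p=snap('wrist','w9')
i=im[:,:,::-1].astype(int);m=(i[:,:,2]>150)&(i[:,:,1]<60)&(i[:,:,0]<60);m[270:]=0;m[:,:260]=0;m[:,380:]=0
v,u=np.where(m);r=cv2.minAreaRect(np.c_[u,v].astype(np.float32));print(len(u),'handle top',np.round(atz([r[0]],188,p),1),np.round(atz(cv2.boxPoints(r),188,p),1).tolist())
def red(n,b):
    i=cv2.imread(f'pics/{n}.png').astype(int);m=(i[:,:,2]>90)&(i[:,:,1]<50)&(i[:,:,0]<50);k=np.zeros_like(m);k[b[1]:b[3],b[0]:b[2]]=1;v,u=np.where(m&k);return len(u),u.mean(),v.mean(),u.min(),u.max(),v.min(),v.max()
snap('side','s9');snap('scene','c9')
for a,b in [('side0','s9')]: print(red(a,(300,260,340,310)),red(b,(300,260,340,310)))
print(red('scene0',(230,240,265,285)),red('c9',(230,240,265,285)))
P=camera_params('side')
def green(n,b):
    i=cv2.imread(f'pics/{n}.png').astype(int);m=(i[:,:,1]>i[:,:,2]+20)&(i[:,:,1]>i[:,:,0]+15);k=np.zeros_like(m);k[b[1]:b[3],b[0]:b[2]]=1;v,u=np.where(m&k);return len(u),np.array([[u.mean(),v.mean()]]),(u.min(),u.max(),v.min(),v.max())
g=green('s9',(270,180,335,225));print('side',g,atz(g[1],18,P))
g=green('c9',(385,170,445,230));print('scene',g,atz(g[1],22,camera_params('scene')))
s=env.state();print(s['ee_pos'],s['gripper_width'],s['time_s'])
E
```

```text
time_s: 26.35
ee_pos: [452.8, -303.1, 140.7]
ee_rot: [180.0, 0.0, 8.0]
force: [0.1, 0.5, 0.5]
gripper_width: 45.4
time_s: 26.98
ee_pos: [452.7, -303.0, 280.5]
ee_rot: [180.0, -0.0, 8.0]
force: [1.2, -0.7, -0.3]
gripper_width: 55.0
time_s: 27.48
ee_pos: [439.9, -302.7, 326.3]
ee_rot: [-179.9, 0.1, 8.0]
force: [0.6, 0.0, 0.3]
gripper_width: 54.8
445 handle top [[ 452.4 -304.   188. ]] [[461.3, -295.7, 188.0], [463.2, -309.4, 188.0], [443.4, -312.4, 188.0], [441.4, -298.4, 188.0]]
(231, np.float64(318.991341991342), np.float64(285.038961038961), np.int64(313), np.int64(324), np.int64(274), np.int64(297)) (217, np.float64(318.3824884792627), np.float64(285.926267281106), np.int64(313), np.int64(323), np.int64(275), np.int64(298))
(33, np.float64(244.66666666666666), np.float64(256.3939393939394), np.int64(241), np.int64(248), np.int64(253), np.int64(259)) (36, np.float64(244.27777777777777), np.float64(256.25), np.int64(241), np.int64(248), np.int64(253), np.int64(259))
side (55, array([[298.4       , 204.05454545]]), (np.int64(295), np.int64(301), np.int64(197), np.int64(210))) [[487.02414293 269.43546612  18.        ]]
scene (75, array([[411.25333333, 200.41333333]]), (np.int64(405), np.int64(421), np.int64(191), np.int64(206))) [[502.53515619 261.23493793  22.        ]]
[ 440.06543013 -302.79278755  326.68126624] 54.779711321514505 27.625
```

```bash
python3 -c "
from workcell import env
env.job_done()"
```

```text
the job is handed in; nothing more can be done
```

I fetched the basket with the hook rod, set it in the tray, hung the rod back in its fork, and handed the job in at about 27.6 s. No verdict was reported.

- **Finding the gap:** The first close wrist view showed the gap in the strips at tank y ≈ +3.4 mm. I dragged the basket there in its free play instead of trying every place. The gentle try lift met no extra resistance, and it came out with a pull of about 2 to 3.5 N including the rod's own weight.
- **Basket:** I carried it clear of the tank, lowered it slowly into the tray and unhooked it. The last close view, just after unhooking, showed it upright with the hook free beside it.
- **Rod:** The last wrist view puts the handle top at (452.4, -304.0), against (453.9, -303.3) at the start. In the side and scene views it is within a pixel of where it was. The gripper was open and well above it.

**Checks that disagreed or could not be made:**
- The final basket position differed between cameras: about (487, 269) in the side view and (503, 261) in the scene view, from partly shaded green pixels. Both are within about 12 mm of the tray's middle, which I put at (498.5, 269.5).
- I had used up the picture limit before hanging the rod. That step was checked only by force (about 5 N at the original hanging height) and by the pixel measurements above.
- I took no final measurement of the lantern, dome or build plate. The moves kept clear of them.

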